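# Set the stock tags on the wire-spool board

## Task

Set the four hinged stock tags on the board so that only the bins that hold a wire spool show the ringed face: tip each wrong tag over its hinge with a push of the fingertips, until it lies fully back towards its bin, ring face up, where there is a spool, and fully forward, away from its bin, plain face up, where the bin is empty. Only push the tags: pick nothing up, leave the spools in their bins, and leave the loupe and the tweezers where they are.

Things in the scene. Friction and masses are not known exactly. Their poses are not given: they have to be found in the camera images.
- board: fixed plywood board 158 x 410 mm, 12 mm thick, on the bench; origin on the bench under it, z up, x from the row of stands to the row of bins, y along the rows. It carries four tag stands 85 mm apart and behind each, 75 mm along +x, an open plastic bin 62 x 66 mm, 26 mm high, centre to centre. The spools stay below 34 mm above the board's top.
- stand_p: fixed dark steel stand of one tag, 44 x 58 mm, 39 mm high, on the board; origin at the centre of its underside (12 mm above the bench), z up, x towards its bin, whose centre is 75 mm away, y along the row. Which stand is in which place varies. If its bin is empty, no spool is within 94 mm of it.
- tag_p (a joint): tag on stand_p: aluminium plate 40 wide, 4 thick, its free edge a loose-turning 9 mm roller, 50 mm from hinge to tip; hinge along y, 33 mm above stand origin. 0 = tipped from bin, plain face up; 0.95 = upright; 1.9 = tipped to bin, raised-ring face up. At either stop the roller centre is 37 mm beside and 26 mm above the hinge. 50 g, swings freely; past upright it falls over.
- stand_q: fixed dark steel stand of one tag, 44 x 58 mm, 39 mm high, on the board; origin at the centre of its underside (12 mm above the bench), z up, x towards its bin, whose centre is 75 mm away, y along the row. Which stand is in which place varies. If its bin is empty, no spool is within 94 mm of it.
- tag_q (a joint): tag on stand_q: aluminium plate 40 wide, 4 thick, its free edge a loose-turning 9 mm roller, 50 mm from hinge to tip; hinge along y, 33 mm above stand origin. 0 = tipped from bin, plain face up; 0.95 = upright; 1.9 = tipped to bin, raised-ring face up. At either stop the roller centre is 37 mm beside and 26 mm above the hinge. 50 g, swings freely; past upright it falls over.
- stand_r: fixed dark steel stand of one tag, 44 x 58 mm, 39 mm high, on the board; origin at the centre of its underside (12 mm above the bench), z up, x towards its bin, whose centre is 75 mm away, y along the row. Which stand is in which place varies. If its bin is empty, no spool is within 94 mm of it.
- tag_r (a joint): tag on stand_r: aluminium plate 40 wide, 4 thick, its free edge a loose-turning 9 mm roller, 50 mm from hinge to tip; hinge along y, 33 mm above stand origin. 0 = tipped from bin, plain face up; 0.95 = upright; 1.9 = tipped to bin, raised-ring face up. At either stop the roller centre is 37 mm beside and 26 mm above the hinge. 50 g, swings freely; past upright it falls over.
- stand_s: fixed dark steel stand of one tag, 44 x 58 mm, 39 mm high, on the board; origin at the centre of its underside (12 mm above the bench), z up, x towards its bin, whose centre is 75 mm away, y along the row. Which stand is in which place varies. If its bin is empty, no spool is within 94 mm of it.
- tag_s (a joint): tag on stand_s: aluminium plate 40 wide, 4 thick, its free edge a loose-turning 9 mm roller, 50 mm from hinge to tip; hinge along y, 33 mm above stand origin. 0 = tipped from bin, plain face up; 0.95 = upright; 1.9 = tipped to bin, raised-ring face up. At either stop the roller centre is 37 mm beside and 26 mm above the hinge. 50 g, swings freely; past upright it falls over.
- spool_1_center (a point): centre of a loose spool of copper wire, 48 mm across, 30 mm high, standing upright in one of the four bins (up to about 10 mm off the bin's centre)
- spool_2_center (a point): centre of a loose spool of copper wire, 48 mm across, 30 mm high, standing upright in one of the four bins (up to about 10 mm off the bin's centre)
- spool_3_center (a point): centre of a loose spool of brass wire, 40 mm across, 24 mm high, standing upright in one of the four bins (up to about 10 mm off the bin's centre)
- loupe_center (a point): centre of a loose black loupe, 33 mm across, 31 mm high, standing on the board's right end; not part of the job
- tweezers: loose steel tweezers, 14 x 141 x 10 mm, lying on the bench just in front of the board, origin at their underside's centre; not part of the job
Not all that is in view belongs to the job. Leave any brown look-alike of the part that bears spool_1_center alone. Leave any blue look-alike of the part that bears spool_3_center alone.

How it is judged:
By the outcome, as a careful person would: the job done as asked, in the order asked, and still so for the second after the job is handed in, with the robot touching nothing.
It also fails if it takes over 48 s, if anything falls off the work surface, if the arm or the gripper's body presses on something with over 40 N, if the wrist force passes 120 N, or if a joint passes its speed limit or range.

## Robot

A 6-joint arm with a two-finger parallel gripper is mounted at the origin on a cart in front of the work surface, level with it; the furniture and walls round the work are solid. World frame = base frame: x ahead of the robot, y to its left, z up, the work surface at z = 0. Lengths are in m, angles in rad, forces in N, time in s.
With the tool pointing down it reaches from about 0.35 to 0.85 m from the base axis. Payload 8.1 kg.
Tool frame: the origin (TCP) lies on the mounting face of the last link; the fingertips stand 186 mm ahead of it and the grasp point (between the pads) lies 167 mm ahead of it (grip_point_offset is the distance from the TCP to the grasp point, in m); z points along the fingers, y is the direction in which the jaws open and shut (so a half turn about z gives the same grasp; the last joint's range is limited). The gripper opens to 93 mm and grips with 3 to 60 N. Pads are 15 mm wide; open, the fingers measure 128 mm over their backs; the gripper's body (75 mm by 188 mm) begins 65 mm behind the grasp point.
Start: joints at [-1.203, 0.13, 1.488, -0, 1.523, -0.085], TCP at [0.263, -0.54, 0.405] pointing down, gripper open.
Joint ranges: [-2.96, 2.96], [-0.89, 2.26], [0.02, 2.5], [-1.34, 4.48], [0, 2.73], [-2.66, 2.66]. Speed limits (rad/s): [2.39, 2.39, 2.79, 3.14, 3.14, 3.14].

## Interface

Orientations are given as a rotation vector (axis times angle).
In Python, from plant import read_state, read_camera, close_job, grip_point_offset gives the robot as it stands.
- The arm moves only by the shell command python3 -m creep 'ROWS' [OPENING] [FORCE]. ROWS is JSON, a list of rows, each a list of 2 entries, a list of its own where there are three numbers: the shift along the tool's x, y, z in cm, then the turn, a rotation vector about the tool's x, y, z in degrees. In form: [[[tx, ty, tz], [rx, ry, rz]], ...]. A call has 1 to 12 rows; each row shifts and turns the commanded pose from where the row before left it, along the tool's axes as they then stand; what a row does not reach is not made up. A row lasts 1/12 s, in which the tool goes at most 41.7 mm and 7.16 degrees, less where a joint would pass 70% of its speed; a pose out of reach is approached as far as the arm can. A call is refused whole if a number of a shift passes 4.17 or a number of a turn 7.16, either way. A call with a gripper value outside its range is refused whole. OPENING is the opening in per cent of the stroke, from 0 (shut) to 100 (fully open), set as the call begins (- or left out, the last holds). The fingers move at their own pace and stop on an object; FORCE is the grip in N (left out, the last holds). Time passes only in rows, so rows that do not move let the fingers close. It gives the time, the measured TCP pose, the force and the opening at its end, in the units of the state.
- read_state(): the state, without advancing time (a new reading comes with each control period).
- read_camera(name): name is "scene" or "top" or "wrist"; returns a dict with "img" (420x560x3 uint8, red, green, blue), "K" (3x3 intrinsics, pixels), "T" (4x4, takes a point from camera to world coordinates). Camera axes: x right, y down, z forward; pixel columns grow to the right and rows downward; lengths in m; the calibration is good to about 2 mm. A picture is of the moment at which its call begins. There is no depth.
- close_job(): hands the job in, once; it reports no verdict.
The state is a dict: "t": time; "q": joint angles; "dq": joint speeds; "joint_torque": joint torques, N m; "tool_pos": TCP position; "orientation": TCP orientation; "force": force on the tool from outside, world axes, zero at the start; "wrist_torque": the same for the moment, N m; "opening": finger opening in m.
Only numpy, scipy, OpenCV 4.12 (cv2) and the standard library are available. Lean on these libraries where they do the work, as an engineer would, in place of code of your own. Each camera call takes 0.05 s, during which the arm holds its last target.

## Working session

There is one attempt and no reset: what is moved stays moved. The work goes in short steps, Python scripts to look and compute and a shell command to move; the robot and the scene stay as the last step left them, time stands still between calls to the robot, and variables do not carry over. Pictures are saved under pics/ and viewed, and the job is handed in when it is done.

```bash
ls; mkdir -p pics
python3 - <<'E'
from plant import *
import cv2
s=read_state();print(s['t'],s['tool_pos'],s['orientation'],s['opening'],grip_point_offset)
for n in ['scene','top','wrist']:
    c=read_camera(n);cv2.imwrite(f'pics/a_{n}.png',c['img'][:,:,::-1]);print(n,c['K'].tolist(),c['T'].round(4).tolist())
E
```

```text
pics
0.0 [ 0.2624278  -0.53931789  0.40370593] [-3.05965966e+00 -7.04784615e-01  4.47051083e-04] 0.09321108169680854 0.1673
scene [[514.386585049568, 0.0, 285.53411156717783], [0.0, 514.386585049568, 215.4679220807541], [0.0, 0.0, 1.0]] [[0.481, -0.4266, 0.7659, -0.2585], [-0.8763, -0.2073, 0.4349, -0.7141], [-0.0268, -0.8804, -0.4735, 0.5335], [0.0, 0.0, 0.0, 1.0]]
top [[512.3868639182779, 0.0, 281.1088075677786], [0.0, 512.3868639182779, 219.92316676903147], [0.0, 0.0, 1.0]] [[0.0082, -0.984, 0.1778, 0.3777], [-0.9999, -0.0069, 0.0077, -0.2906], [-0.0063, -0.1779, -0.984, 0.9196], [0.0, 0.0, 0.0, 1.0]]
wrist [[291.5089347214393, 0.0, 281.7449584421602], [0.0, 291.5089347214393, 208.51698948149294], [0.0, 0.0, 1.0]] [[0.4379, -0.8705, -0.2248, 0.3242], [-0.899, -0.4243, -0.108, -0.5091], [-0.0014, 0.2494, -0.9684, 0.3829], [0.0, 0.0, 0.0, 1.0]]
```

View pics/a_scene.png

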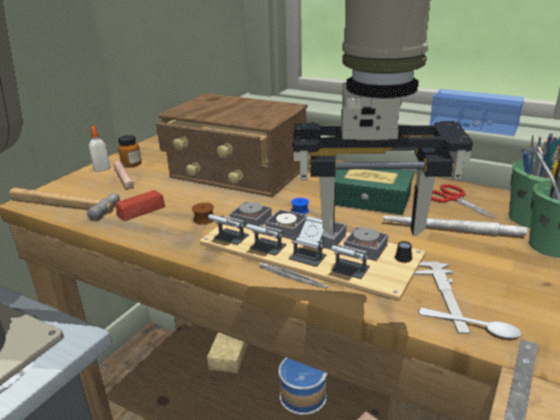

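View pics/a_top.png

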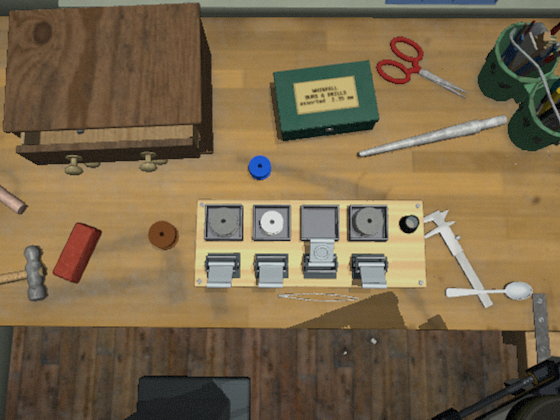

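View pics/a_wrist.png

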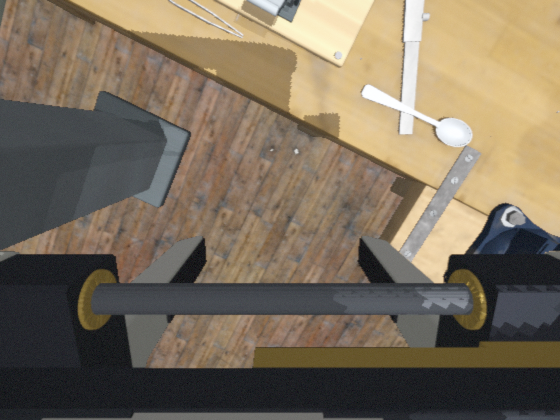

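```bash
cat > h.py <<'E'
import numpy as np
from plant import *
def unproj(c,u,v,z):
    d=c['T'][:3,:3]@np.linalg.solve(c['K'],[u,v,1]);o=c['T'][:3,3]
    return o+d*(z-o[2])/d[2]
def proj(c,p):
    q=c['T'][:3,:3].T@(np.array(p)-c['T'][:3,3]);k=c['K']@q;return k[:2]/k[2]
E
python3 - <<'E'
import cv2
a=cv2.imread('pics/a_top.png');cv2.imwrite('pics/top_z.png',cv2.resize(a[190:305,185:435],None,fx=3.2,fy=3.2,interpolation=3))
a=cv2.imread('pics/a_scene.png');cv2.imwrite('pics/scene_z.png',cv2.resize(a[185:300,190:430],None,fx=3.3,fy=3.3,interpolation=3))
E
```

```text
(no output)
```

View pics/top_z.png

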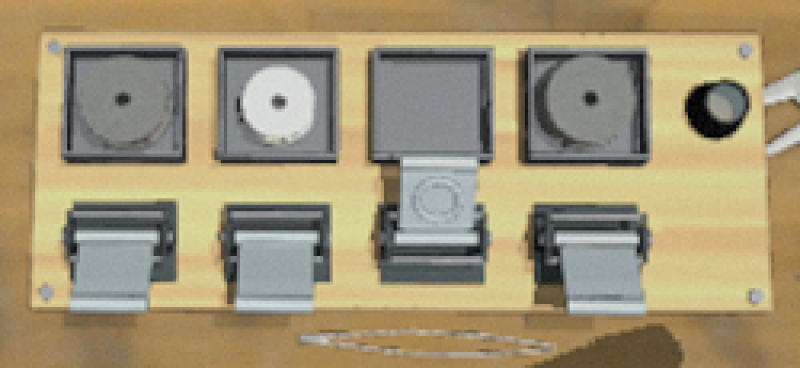

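View pics/scene_z.png

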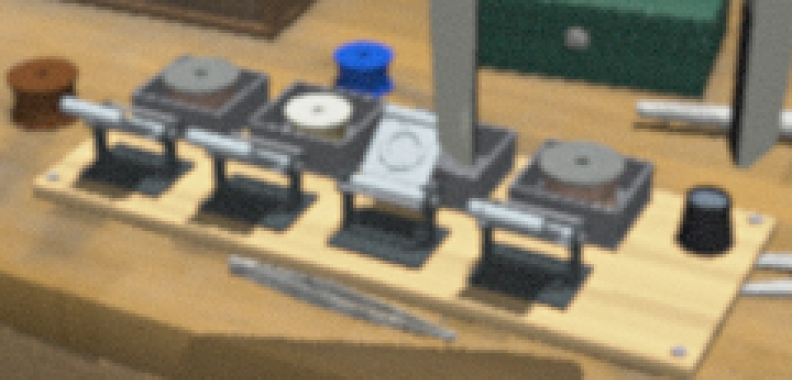

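Run:
```python
from h import *
c=read_camera('top')
f=lambda u,v,z:unproj(c,185+u/3.2-.3,190+v/3.2-.3,z)[:2].round(4)
C={k:f(*p,.012) for k,p in dict(TL=(40,33),TR=(762,33),BL=(30,310),BR=(772,310)).items()};print(C)
m=sum(C.values())/4; e=(C['TL']+C['BL']-C['TR']-C['BR']);yaw=np.arctan2(-e[0],e[1]);print('ctr',m,'len',np.linalg.norm(e)/2,'yaw',np.degrees(yaw))
for n,p in enumerate([(115,237),(275,237),(437,238),(597,238)]):print('hinge',n+1,f(*p,.045))
for n,p in enumerate([(109,305),(274,307),(439,162),(606,308)]):print('roller',n+1,f(*p,.071))
for n,p in enumerate([(124,103),(277,103),(431,103),(588,103)]):print('bin rim',n+1,f(*p,.038))
print('tweezers',f(427,345,.005))
```

```text
{'TL': array([ 0.5774, -0.1309]), 'TR': array([ 0.5802, -0.5396]), 'BL': array([ 0.4214, -0.1313]), 'BR': array([ 0.4246, -0.5388])}
ctr [ 0.5009  -0.33515] len 0.4081110265601751 yaw 0.4211816770855939
hinge 1 [ 0.4589 -0.181 ]
hinge 2 [ 0.4596 -0.2665]
hinge 3 [ 0.4597 -0.3529]
hinge 4 [ 0.4603 -0.4382]
roller 1 [ 0.4215 -0.1822]
roller 2 [ 0.4211 -0.2671]
roller 3 [ 0.4969 -0.3524]
roller 4 [ 0.4219 -0.4376]
bin rim 1 [ 0.5329 -0.1829]
bin rim 2 [ 0.5334 -0.2665]
bin rim 3 [ 0.534  -0.3506]
bin rim 4 [ 0.5346 -0.4362]
tweezers [ 0.4043 -0.3499]
```

```bash
python3 -m creep '[[[0,0,0],[0,0,6.5]],[[0,0,0],[0,0,6.5]],[[0,0,0],[0,0,6.5]],[[0,0,0],[0,0,6.5]],[[0,0,0],[0,0,0]],[[0,0,0],[0,0,0]]]' 0 20
python3 - <<'E'
from h import *
from scipy.spatial.transform import Rotation as R
s=read_state();print(s['t'],s['tool_pos'],R.from_rotvec(s['orientation']).as_matrix().round(3),s['opening'],s['q'])
E
```

```text
t: 0.7
tool_pos: [0.2625, -0.5395, 0.4045]
orientation: [-3.141, -0.004, 0.0]
force: [-0.7, 0.1, -1.5]
opening: 0.0578
0.7 [ 0.26248497 -0.53949054  0.40450639] [[ 1.     0.003 -0.   ]
 [ 0.003 -1.     0.   ]
 [-0.    -0.    -1.   ]] 0.05777733430813552 [-1.20340779e+00  1.30579413e-01  1.48842115e+00 -2.59906497e-05
  1.52301124e+00  3.64838657e-01]
```

```bash
python3 -m creep '[[[1.88,-1.69,2.2],[0,0,0]],[[1.88,-1.69,2.2],[0,0,0]],[[1.88,-1.69,2.2],[0,0,0]],[[1.88,-1.69,2.2],[0,0,0]],[[1.88,-1.69,2.2],[0,0,0]],[[1.88,-1.69,2.2],[0,0,0]],[[0,0,0],[0,0,0]],[[0,0,0],[0,0,0]]]'
python3 - <<'E'
from h import *
import cv2
c=read_camera('scene');cv2.imwrite('pics/b_s.png',cv2.resize(c['img'][120:320,190:450,::-1],None,fx=3,fy=3))
c=read_camera('top');cv2.imwrite('pics/b_t.png',cv2.resize(c['img'][160:340,180:440,::-1],None,fx=3,fy=3))
E
```

```text
t: 1.37
tool_pos: [0.3757, -0.4368, 0.271]
orientation: [-3.139, -0.008, 0.004]
force: [-0.3, -1.6, 0.0]
opening: 0.0042
```

View pics/b_s.png

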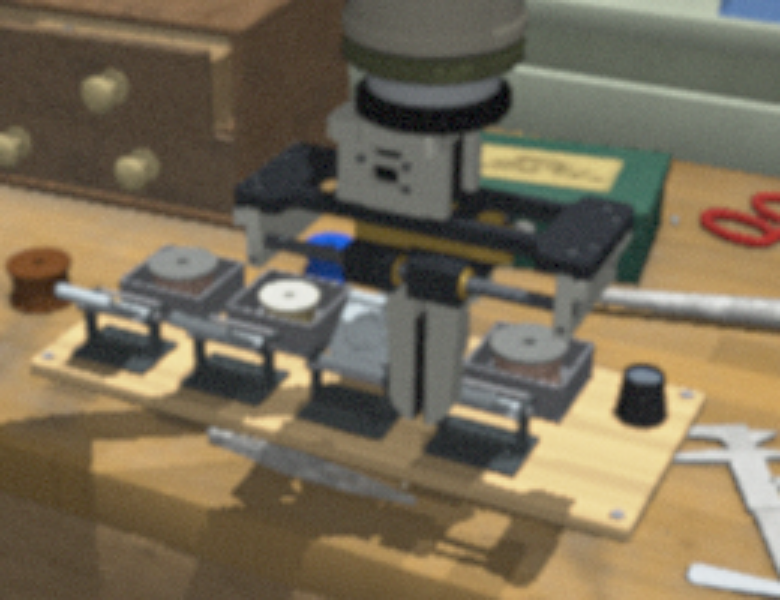

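View pics/b_t.png

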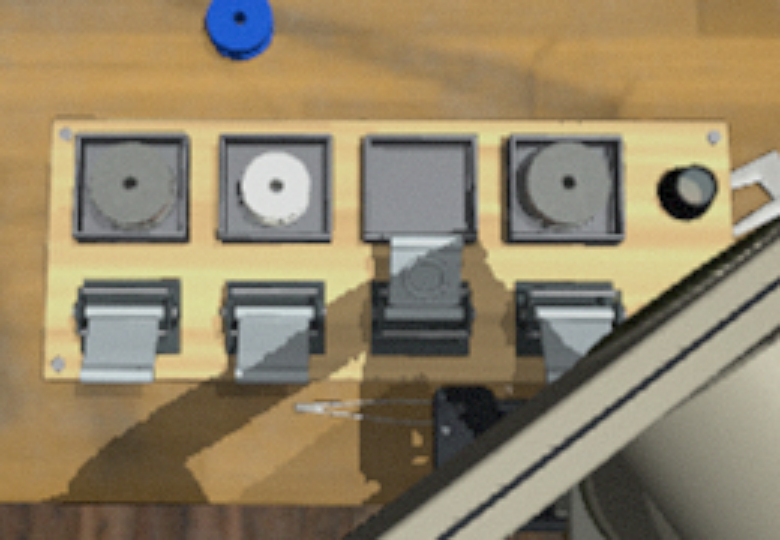

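```bash
python3 -m creep '[[[0,0,1.2],[0,0,0]],[[0,0,1.2],[0,0,0]],[[1.2,0,0],[0,0,0]],[[1.2,0,0],[0,0,0]],[[0.8,0,0],[0,0,0]],[[0.6,0,0],[0,0,0]],[[0.6,0,0],[0,0,0]],[[0.6,0,0],[0,0,0]],[[0.5,0,0],[0,0,0]],[[0.5,0,0],[0,0,0]]]'
python3 - <<'E'
from h import *
import cv2
c=read_camera('scene');cv2.imwrite('pics/c_s.png',cv2.resize(c['img'][120:320,190:450,::-1],None,fx=3,fy=3))
E
```

```text
t: 2.3
tool_pos: [0.436, -0.4383, 0.2489]
orientation: [3.141, -0.001, 0.0]
force: [-0.3, -0.4, 0.6]
opening: 0.0004
```

View pics/c_s.png

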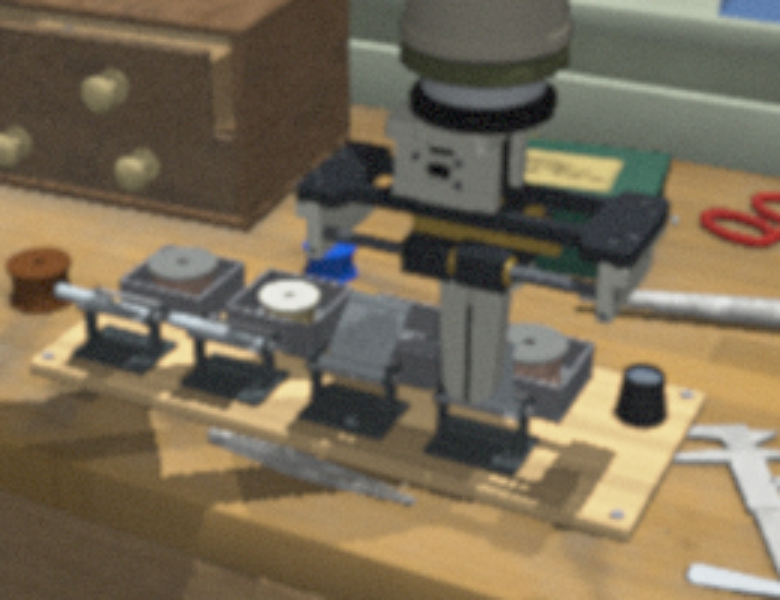

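```bash
python3 -m creep '[[[0.5,0,0],[0,0,0]],[[0.5,0,0],[0,0,0]],[[0.5,0,0],[0,0,0]],[[0.4,0,0],[0,0,0]],[[0.4,0,0],[0,0,0]],[[0.3,0,0],[0,0,0]],[[0,0,0],[0,0,0]],[[0,0,-2],[0,0,0]],[[0,0,-3.5],[0,0,0]],[[0,0,0],[0,0,0]]]'
python3 - <<'E'
from h import *
import cv2
c=read_camera('scene');cv2.imwrite('pics/d_s.png',cv2.resize(c['img'][120:320,190:450,::-1],None,fx=3,fy=3))
E
```

```text
t: 3.18
tool_pos: [0.4627, -0.4398, 0.3108]
orientation: [3.135, -0.001, 0.009]
force: [0.6, -1.5, 1.4]
opening: 0.0001
```

View pics/d_s.png

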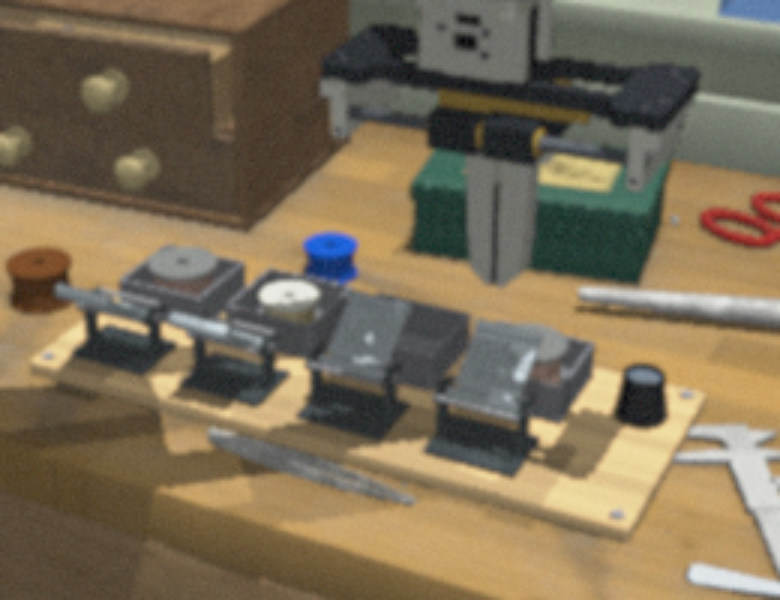

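```bash
python3 -m creep '[[[2.7,-2.9,0],[0,0,0]],[[2.7,-2.9,0],[0,0,0]],[[2.8,-2.9,0],[0,0,0]],[[0,0,0],[0,0,0]],[[0,0,2],[0,0,0]],[[0,0,2.2],[0,0,0]],[[0,0,2],[0,0,0]],[[-1,0,0],[0,0,0]],[[-1,0,0],[0,0,0]],[[-1,0,0],[0,0,0]]]'
python3 - <<'E'
from h import *
import cv2
c=read_camera('scene');cv2.imwrite('pics/e_s.png',cv2.resize(c['img'][120:320,190:450,::-1],None,fx=3,fy=3))
E
```

```text
t: 4.07
tool_pos: [0.5126, -0.351, 0.24]
orientation: [-3.14, 0.001, 0.003]
force: [-0.1, -0.4, 1.0]
opening: 0.0004
```

View pics/e_s.png

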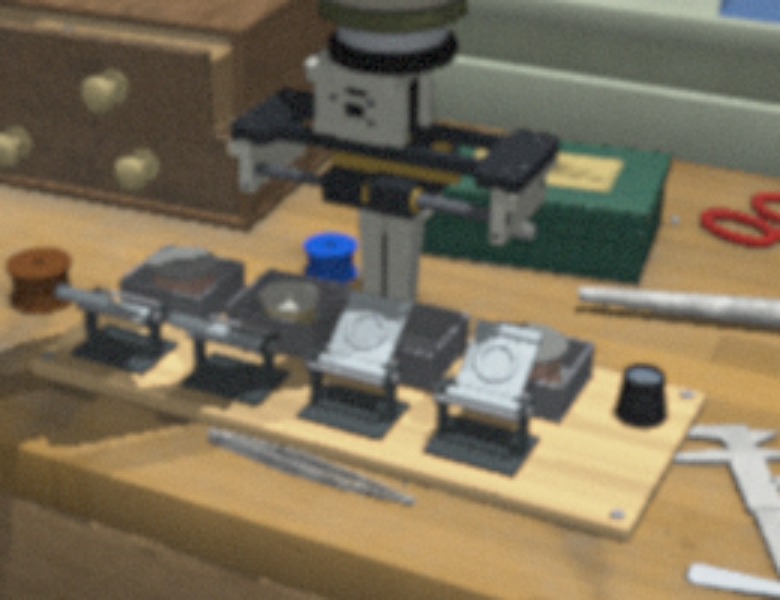

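```bash
python3 -m creep '[[[-0.4,0,-0.7],[0,0,0]],[[-0.6,0,0],[0,0,0]],[[-0.6,0,0],[0,0,0]],[[-0.6,0,0],[0,0,0]],[[-0.6,0,0],[0,0,0]],[[-0.6,0,0],[0,0,0]],[[-0.5,0,0],[0,0,0]],[[-0.5,0,0],[0,0,0]],[[-0.5,0,0],[0,0,0]],[[-0.5,0,0],[0,0,0]],[[-0.4,0,0],[0,0,0]],[[0,0,0],[0,0,0]]]';  python3 -m creep '[[[0,0,-2.5],[0,0,0]],[[0,0,-3.5],[0,0,0]],[[0,0,0],[0,0,0]],[[0,0,0],[0,0,0]]]'
python3 - <<'E'
from h import *
import cv2
c=read_camera('scene');cv2.imwrite('pics/f_s.png',cv2.resize(c['img'][120:320,190:450,::-1],None,fx=3,fy=3))
E
```

```text
t: 5.12
tool_pos: [0.4548, -0.3514, 0.2487]
orientation: [-3.141, 0.002, 0.001]
force: [-0.6, 0.4, 0.0]
opening: 0.0006
t: 5.45
tool_pos: [0.4565, -0.3521, 0.3119]
orientation: [3.138, -0.001, 0.007]
force: [-0.1, 0.2, 0.0]
opening: 0.0003
```

View pics/f_s.png

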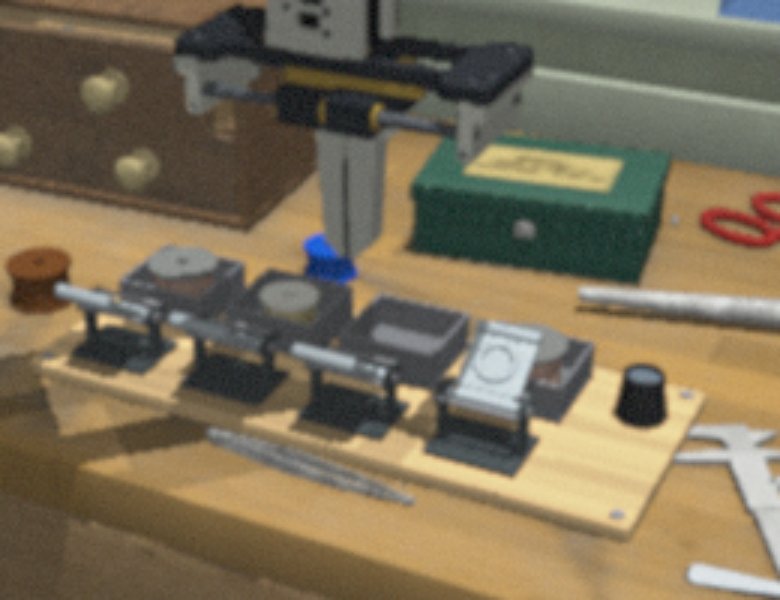

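```bash
python3 -m creep '[[[-2.6,-2.85,0],[0,0,0]],[[-2.6,-2.85,0],[0,0,0]],[[-2.6,-2.85,0],[0,0,0]],[[0,0,0],[0,0,0]],[[0,0,2],[0,0,0]],[[0,0,2.2],[0,0,0]],[[0,0,1.6],[0,0,0]],[[0,0,0.3],[0,0,0]],[[1,0,0],[0,0,0]],[[1,0,0],[0,0,0]]]'
python3 - <<'E'
from h import *
import cv2
c=read_camera('scene');cv2.imwrite('pics/g_s.png',cv2.resize(c['img'][120:320,190:450,::-1],None,fx=3,fy=3))
E
```

```text
t: 6.33
tool_pos: [0.3982, -0.2658, 0.2477]
orientation: [-3.141, 0.003, 0.001]
force: [-0.1, -0.4, 0.5]
opening: 0.0003
```

View pics/g_s.png

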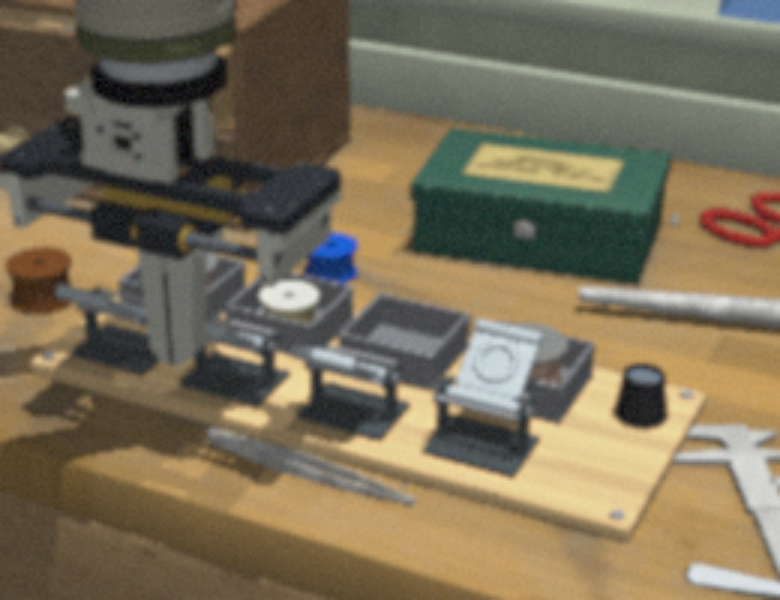

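Positioned against tag 2; push 6.3 cm, then lift.

```bash
python3 -m creep '[[[0.6,0,0],[0,0,0]],[[0.6,0,0],[0,0,0]],[[0.6,0,0],[0,0,0]],[[0.6,0,0],[0,0,0]],[[0.6,0,0],[0,0,0]],[[0.6,0,0],[0,0,0]],[[0.6,0,0],[0,0,0]],[[0.5,0,0],[0,0,0]],[[0.5,0,0],[0,0,0]],[[0.5,0,0],[0,0,0]],[[0.5,0,0],[0,0,0]],[[0.2,0,0],[0,0,0]]]';  python3 -m creep '[[[0,0,0],[0,0,0]],[[0,0,-2.5],[0,0,0]],[[0,0,-3.5],[0,0,0]],[[0,0,0],[0,0,0]],[[0,0,0],[0,0,0]]]'
python3 - <<'E'
from h import *
import cv2
c=read_camera('scene');cv2.imwrite('pics/i_s.png',cv2.resize(c['img'][120:320,190:450,::-1],None,fx=3,fy=3))
E
```

```text
t: 7.38
tool_pos: [0.4622, -0.2658, 0.2478]
orientation: [3.141, -0.001, 0.0]
force: [0.6, 0.3, 0.1]
opening: 0.0005
t: 7.8
tool_pos: [0.4623, -0.2665, 0.3105]
orientation: [3.139, -0.002, 0.007]
force: [0.1, 0.6, 0.2]
opening: 0.0006
```

View pics/i_s.png

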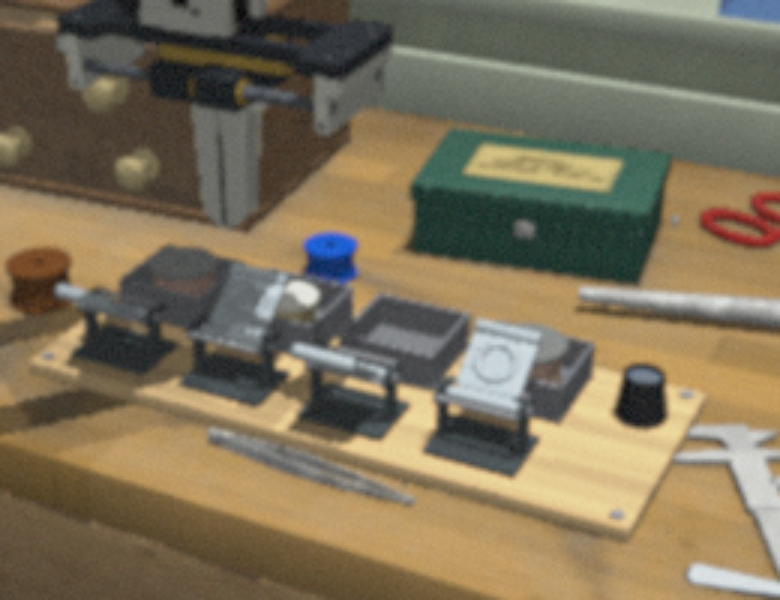

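```bash
python3 -m creep '[[[-2.8,-2.83,0],[0,0,0]],[[-2.8,-2.83,0],[0,0,0]],[[-2.8,-2.83,0],[0,0,0]],[[0,0,0],[0,0,0]],[[0,0,2],[0,0,0]],[[0,0,2.2],[0,0,0]],[[0,0,1.6],[0,0,0]],[[0,0,0.3],[0,0,0]],[[1,0,0],[0,0,0]],[[1,0,0],[0,0,0]]]'
python3 - <<'E'
from h import *
import cv2
c=read_camera('scene');cv2.imwrite('pics/j_s.png',cv2.resize(c['img'][120:320,190:450,::-1],None,fx=3,fy=3))
E
```

```text
t: 8.68
tool_pos: [0.3971, -0.1806, 0.2457]
orientation: [-3.14, 0.002, 0.004]
force: [0.5, 0.2, 0.9]
opening: 0.0001
```

View pics/j_s.png

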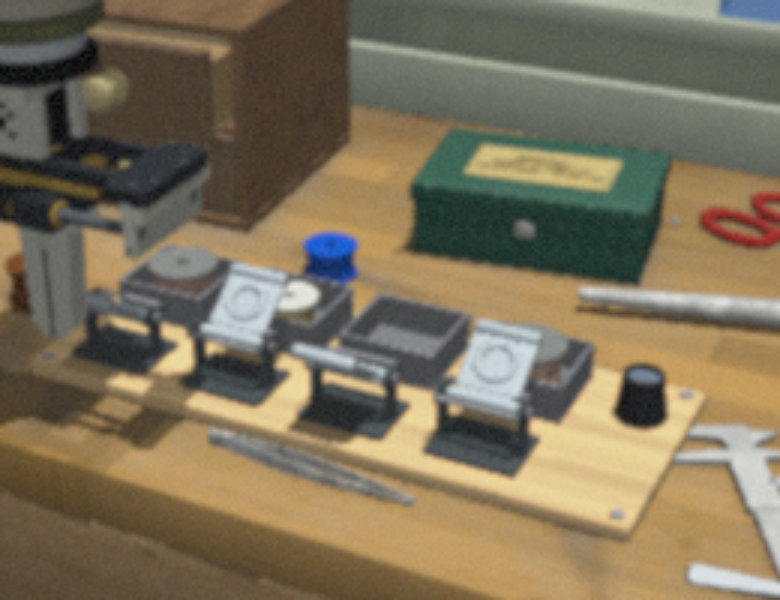

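```bash
python3 -m creep '[[[0.6,0,-0.2],[0,0,0]],[[0.6,0,0],[0,0,0]],[[0.6,0,0],[0,0,0]],[[0.6,0,0],[0,0,0]],[[0.6,0,0],[0,0,0]],[[0.6,0,0],[0,0,0]],[[0.6,0,0],[0,0,0]],[[0.5,0,0],[0,0,0]],[[0.5,0,0],[0,0,0]],[[0.5,0,0],[0,0,0]],[[0.5,0,0],[0,0,0]],[[0.3,0,0],[0,0,0]]]';  python3 -m creep '[[[0,0,0],[0,0,0]],[[0,0,-2.5],[0,0,0]],[[0,0,-3.5],[0,0,0]],[[0,0,-4],[0,0,0]],[[0,0,-4],[0,0,0]],[[0,0,0],[0,0,0]],[[0,0,0],[0,0,0]]]'
python3 - <<'E'
from h import *
import cv2
c=read_camera('scene');cv2.imwrite('pics/k_s.png',cv2.resize(c['img'][120:320,190:450,::-1],None,fx=3,fy=3))
c=read_camera('top');cv2.imwrite('pics/k_t.png',cv2.resize(c['img'][160:340,180:440,::-1],None,fx=3,fy=3))
E
```

```text
t: 9.73
tool_pos: [0.4633, -0.181, 0.2488]
orientation: [3.142, -0.001, 0.0]
force: [0.0, 0.7, -1.1]
opening: 0.0004
t: 10.32
tool_pos: [0.4634, -0.1814, 0.3922]
orientation: [3.139, -0.002, 0.009]
force: [-0.0, 0.3, -0.7]
opening: 0.0007
```

View pics/k_s.png

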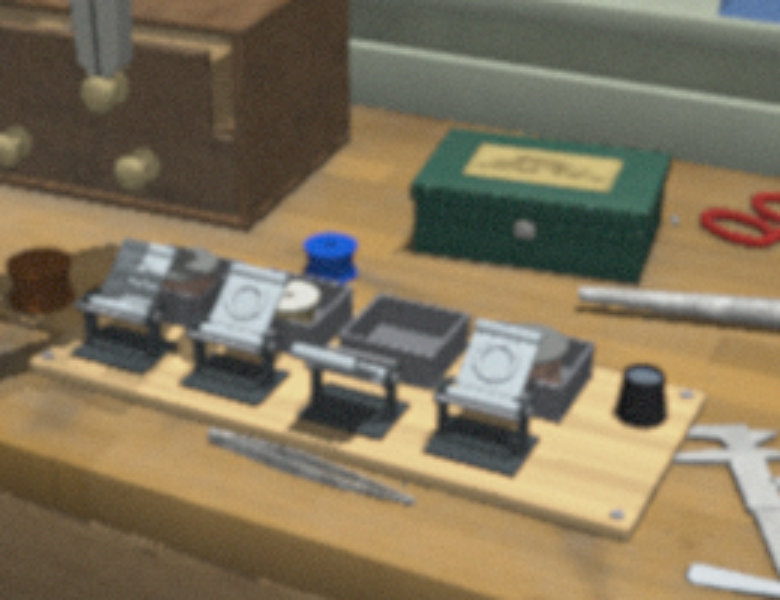

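View pics/k_t.png

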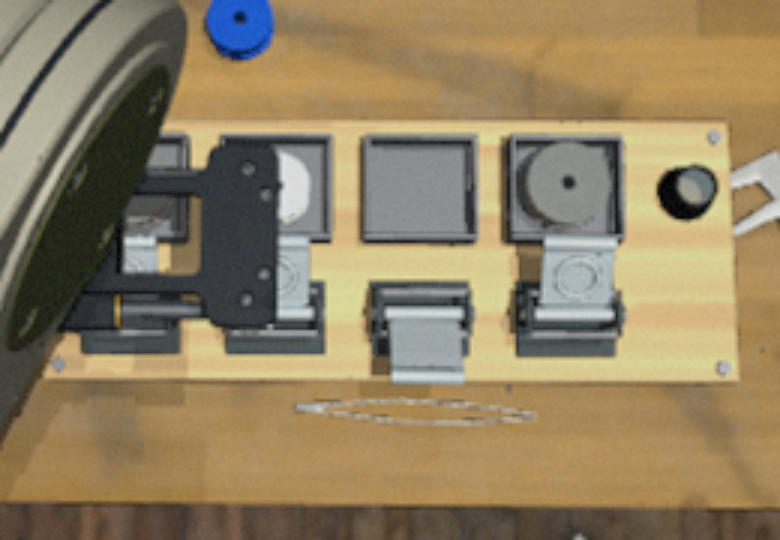

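```bash
python3 -m creep '[[[0,0,0],[0,0,0]],[[0,0,0],[0,0,0]],[[0,0,0],[0,0,0]]]'; python3 -c "
from plant import *
close_job()"
```

```text
t: 10.67
tool_pos: [0.4623, -0.1807, 0.3872]
orientation: [-3.14, 0.002, 0.004]
force: [0.3, 0.1, 0.2]
opening: 0.0004
the job is handed in; nothing more can be done
```

All four tags were set wrong, so I tipped each one over its hinge with the closed fingertips and handed the job in at about 10.7 s. Counting from the left in the top view, tags 1, 2 and 4 now lie back towards their bins with the ring face up, because those bins hold spools. Tag 3 lies forward with the plain face up, because its bin is empty.

The last scene and top pictures showed every tag resting at its stop. Tag 1 was partly hidden by the arm in the top view and shaded in the scene view, so I saw it tipped fully back but did not see its ring clearly. The spools I could see were still in their bins, and the loupe and tweezers had not moved. Reported forces at the end of each move stayed at or below about 2 N, and no check failed or disagreed.

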